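# Tuck the cutlery tin's flap under its lip

### The arm

A 7-joint arm with a two-finger parallel gripper is mounted at the origin on the work surface. World frame = base frame: x ahead of the robot, y to its left, z up, the work surface at z = 0. Lengths are in mm, angles in rad, forces in N, time in s.
With the tool pointing down it reaches from about 350 to 775 mm from the base axis. Payload 3.1 kg.
Tool frame: the origin (TCP) lies on the centre line of the jaws, within the pads' length; the fingertips stand ahead of it and the grasp point (between the pads) lies 6 mm ahead of it (env.tip_extent is the z of the fingertips in the tool frame, in mm); z points along the fingers, y is the direction in which the jaws open and shut (so a half turn about z gives the same grasp; the last joint's range is limited). The gripper opens to 85 mm and grips with 20 to 120 N. Pads are 22 mm wide; open, the fingers measure 114 mm over their backs; the gripper's body (76 mm by 85 mm) begins 54 mm behind the grasp point. The pads swing forward as they close: fully open they stand 13 mm farther back than shut.
Start: joints at [-1.25, 0.311, 0.014, 1.512, -0.004, 1.319, -0.027], TCP at [195.165, 514.225, 256.304] pointing down, gripper open.
Joint ranges: [-2.7, 2.7], [-0.3, 1.91], [-1.27, 1.3], [0.12, 2.57], [-1.44, 4.58], [0.2, 2.03], [-3.05, 3.05]. Speed limits (rad/s): [2.79, 2.79, 3.14, 3.14, 3.14, 3.14, 3.14].

### API

Orientations are given as a rotation vector (axis times angle).
In Python, from cell import env gives the robot as it stands.
- The arm moves only by the shell command python3 -m creep 'ROWS' [OPENING] [FORCE]. ROWS is JSON, a list that holds one entry, the list of rows, each a list of 4 numbers: the shift along the tool's x, y, z in cm, then the turn about the tool's z in degrees. A call has 1 to 8 rows; each row is the pose to reach, as a shift and turn from the pose commanded when the call began, along the tool's axes at that moment; what a row does not reach only later rows make up. A row lasts 1/12 s, in which the tool goes at most 41.7 mm and 7.16 degrees, less where a joint would pass 70% of its speed; a pose out of reach is approached as far as the arm can. A call with a gripper value outside its range is refused whole. OPENING is the finger opening in cm, from 0 to 8.54, set as the call begins (- or left out, the last holds). The fingers move at their own pace and stop on an object; FORCE is the grip in N (left out, the last holds). Time passes only in rows, so rows that repeat a pose let the fingers close. It gives the time, the measured TCP pose, the force and the opening at its end, in the units of the state.
- env.get_obs(): the state, without advancing time (a new reading comes with each control period).
- env.read_camera(name): name is "side" or "top" or "wrist"; returns the picture (420x560x3 uint8, blue, green, red); there is no depth.
- env.camera_model(name): a dict with "intrinsics" (3x3 intrinsics, pixels), "R" (3x3) and "t" (3): a world point X has camera coordinates R X + t. Camera axes: x right, y down, z forward; pixel columns grow to the right and rows downward; lengths in mm; the calibration is good to about 2 mm. The wrist camera is an equidistant fisheye: a pixel r from the principal point sees the ray r / f radians off the axis. A picture is of the moment at which its call begins: read the wrist's pose just before it. camera_model takes no time and is no camera call; for the wrist camera it gives the pose at the moment of the call.
- env.finish_job(): hands the job in, once; it reports no verdict.
The state is a dict: "time_s": time; "qpos": joint angles; "joint_velocities": joint speeds; "effort": joint torques, N m; "position": TCP position; "eef_rot": TCP orientation; "contact_force": force on the tool from outside, world axes, zero at the start; "ft_torque": the same for the moment, N m; "gripper_width": finger opening in mm.
Only numpy, scipy, OpenCV 4.12 (cv2) and the standard library are available. Lean on these libraries where they do the work, as an engineer would, in place of code of your own. Each camera call takes 0.05 s, during which the arm holds its last target.

### The job

Shut the cutlery tin with the fork in it: push its raised lid flap over with your fingertips, press it down, and slide it towards the retaining lip until its free edge is tucked well beneath the lip and the flap stays down by itself, then draw back. Nothing is to be gripped, picked up or carried; the fork stays in the tin, the tin stays about where it is on the counter, and the things around it are left undisturbed.

Things in the scene. Friction and masses are not known exactly. Their poses are not given: they have to be found in the camera images.
- tin: open steel cutlery tin, loose on the counter, 0.75 to 1.2 kg, 110 mm (x) by 196 mm (y) by 42 mm high plus the fittings on its rim. Origin: centre of its underside; z up. The hinge of the flap runs along its +x side, parallel to y; the retaining lip is on its -x side. The tin is turned up to 0.6 rad from having its +x side away from the robot.
- flap (a joint): hinge angle of the steel lid flap, rad: 0 = lying flat over the mouth of the tin (its lower stop), about 1.57 = standing upright, 2.0 = leaning back away from the lip (upper stop). It starts standing between 1.2 and 1.9. Its weak spring and friction let it stay where it stands, but pushed flat and let go it springs up again to about 0.9 (with under 1 N at the free edge) unless its edge is beneath the lip. About 2 N at mid-flap folds it.
- flap_slide (a joint): the hinge pin runs in slots, so the whole flap with its hinge can slide towards the lip (tin -x): 0 = fully back, 0.016 m = fully forward, stays where it is left, about 3 N to move. Starts at 0 to 0.002. The flap's edge clears the lip when folded with the slide back (below about 0.003); further forward it lands on top of the lip. At 0.016 some 12 mm of the flap lie beneath the lip.
- hinge_line (a point): middle of the hinge pin; moves with the slide. With the slide at 0 it is at (44, 0, 47.5) mm in the tin's frame. Two cheeks of the slots, at y = +-91 mm in the tin's frame, rise to 54 mm above the counter.
- flap_edge (a point): middle of the flap's free edge, 88 mm from the hinge line, at mid-thickness. The flap is a plate 3 mm thick and 166 mm wide (along tin y), centred on the hinge line; folded flat, its top is 49 mm above the counter.
- thumb_bar (a point): middle of the top of a straight bar on the flap's outer face (the face that is up when folded, and looks away from the lip when upright): 70 mm long parallel to the hinge, 6 mm thick, standing 8 mm proud of the plate, centred 55 mm from the hinge line. A fingertip on the plate between hinge and bar can press the flap down and push the bar towards the lip.
- lip_edge (a point): middle of the lower inner edge of the retaining lip, at (-48, 0, 54) mm in the tin's frame. The lip is 140 mm long parallel to y, 4 mm thick (top 58 mm above the counter), and reaches from here outwards over the channel that takes the flap's edge; there are 5 mm between its underside and the top of a flap pressed flat.
- fork: white plastic fork, 135 mm long, lying on the floor of the tin along it; origin at the middle of its underside.
- teacup: bystander: white ceramic teacup with a handle, 78 mm wide, 62 mm high, beside one end of the tin; origin at the centre of its underside.
- egg_mould: bystander: red silicone egg mould with four cups, 100 x 100 x 34 mm, beside the other end of the tin; origin at the centre of its underside.
- spoon: bystander: steel spoon 160 mm long, lying flat in front of the tin's lip side; origin at the middle of its underside.
- tiffin: bystander: round three-layer steel tiffin with side latch, 140 mm wide, 200 mm high, at the robot's left; origin at the centre of its underside.
- bowl: bystander: blue ceramic bowl, 130 mm wide, 50 mm high, at the robot's right; origin at the centre of its underside.
- jar: bystander: amber glass jar, 60 mm wide, 95 mm high, at the robot's right; origin at the centre of its underside.
Things that resemble listed ones, but are neither listed nor needed, are in the scene too. What is shaped like the tin but green or purple is not meant.

How it is judged:
By the outcome, as a careful person would: the job done as asked, in the order asked, and still so for the second after the job is handed in, with the robot touching nothing.
It also fails if it takes over 38 s, if anything falls off the work surface, if the arm or the gripper's body presses on something with over 40 N, if the wrist force passes 120 N, or if a joint passes its speed limit or range.

## Working session

There is one attempt and no reset: what is moved stays moved. The work goes in short steps, Python scripts to look and compute and a shell command to move; the robot and the scene stay as the last step left them, time stands still between calls to the robot, and variables do not carry over. Pictures are saved under pics/ and viewed, and the job is handed in when it is done.

```bash
ls; mkdir -p pics
python3 - <<'E'
from cell import env
import cv2
o=env.get_obs()
for k,v in o.items(): print(k,v)
print(env.tip_extent)
for n in ["side","top","wrist"]:
    m=env.camera_model(n); print(n,m)
    cv2.imwrite(f"pics/{n}0.png",env.read_camera(n))
E
```

```text
pics
time_s 0.0
qpos [-1.24973094  0.31173861  0.01396827  1.51309973 -0.00440126  1.31918061
 -0.02720508]
joint_velocities [-0.00166625 -0.00014557  0.00122973  0.00098348  0.0005346  -0.0008472
 -0.00040022]
effort [-1.69751834e-04 -3.79918742e+01  1.45782251e-01 -2.30583715e+01
  1.21595807e-02  1.35760655e-02  5.76058710e-06]
position [194.90610523 513.57555946 255.19660735]
eef_rot [-0.5665038  -3.08974159  0.00372353]
contact_force [-0.23262321  0.04706225  0.42143492]
ft_torque [-0.0080383   0.0492719  -0.04063387]
gripper_width 85.70088411749998
25.0
side {'intrinsics': array([[387.21705361,   0.        , 283.18120421],
       [  0.        , 387.21705361, 217.00817495],
       [  0.        ,   0.        ,   1.        ]]), 'R': array([[ 0.80955773, -0.58685814, -0.01462211],
       [-0.38949168, -0.51832568, -0.76133746],
       [ 0.43921807,  0.62204181, -0.64819092]]), 't': array([-368.38834096,  226.46886135, 1131.181152  ])}
top {'intrinsics': array([[415.90017307,   0.        , 281.22074099],
       [  0.        , 415.90017307, 206.87586894],
       [  0.        ,   0.        ,   1.        ]]), 'R': array([[-0.00678287, -0.99964526, -0.02575542],
       [-0.99210987,  0.00995169, -0.12497584],
       [ 0.12518782,  0.02470451, -0.99182544]]), 't': array([  30.12866827,  465.5734638 , 1123.76174057])}
wrist {'intrinsics': array([[325.1922621 ,   0.        , 284.41864641],
       [  0.        , 325.1922621 , 208.57503159],
       [  0.        ,   0.        ,   1.        ]]), 'R': array([[ 0.3556164 ,  0.93462948, -0.00216971],
       [ 0.8836408 , -0.33545764,  0.3265687 ],
       [ 0.30449289, -0.11805043, -0.94517098]]), 't': array([-548.43265925,  -42.01125667,  382.10581764])}
```

View pics/side0.png

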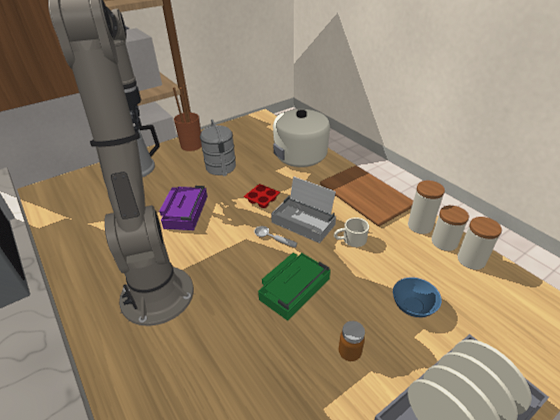

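View pics/top0.png

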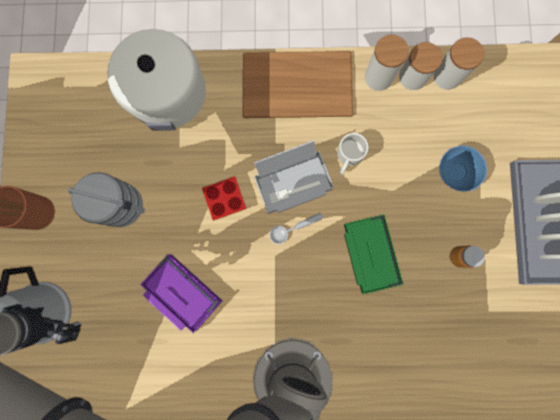

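View pics/wrist0.png

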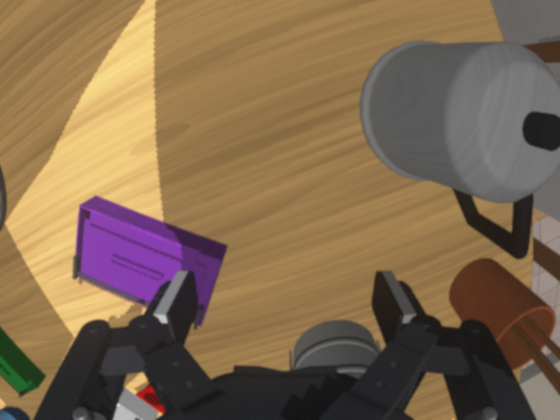

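Three tin-like things in the top view: purple (180,293), green (373,254) and grey steel (293,180). The grey one fits: it is steel, open with a white fork inside, between teacup and mould, and the spoon is in front. I'll confirm it in one enlarged crop.

Run:
```python
import cv2,numpy as np
t=cv2.imread("pics/top0.png")[130:240,240:380]; s=cv2.imread("pics/side0.png")[165:255,255:375]
a=cv2.resize(t,(700,550),interpolation=cv2.INTER_CUBIC);cv2.imwrite("pics/ct.png",a)
cv2.imwrite("pics/cs.png",cv2.resize(s,(720,540),interpolation=cv2.INTER_CUBIC))
```

```text
(no output)
```

View pics/ct.png

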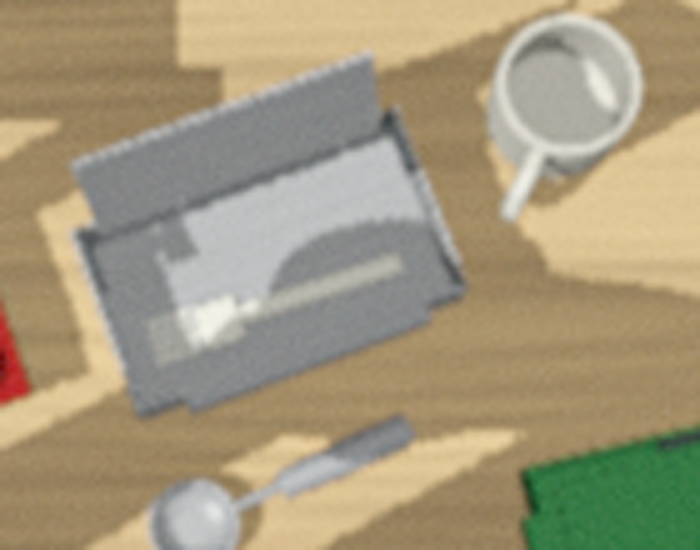

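View pics/cs.png

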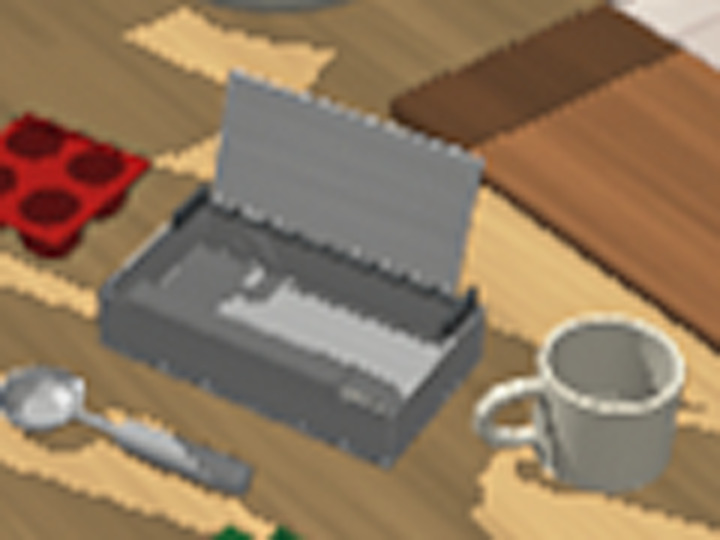

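It is the grey tin: top view shows the white fork inside, flap (255,163)–(314,141), lip (278,212)–(326,194); side view agrees. Now fitting its pose from these clicked points.

```bash
cat > h.py <<'E'
import numpy as np
from cell import env
def proj(n,X):
    m=env.camera_model(n); c=m["R"]@np.asarray(X,float).T+m["t"][:,None]; p=m["intrinsics"]@c
    return (p[:2]/p[2]).T
def ray(n,uv,z):
    m=env.camera_model(n);K=m["intrinsics"];R=m["R"];t=m["t"]
    d=R.T@np.linalg.inv(K)@np.array([*uv,1.]);o=-R.T@t
    return o+d*(z-o[2])/d[2]
def tin2w(p,P):
    x,y,th=p[:3];P=np.asarray(P,float);c,s=np.cos(th),np.sin(th)
    return np.stack([x+c*P[:,0]-s*P[:,1],y+s*P[:,0]+c*P[:,1],P[:,2]],1)
E
python3 - <<'E'
from h import *
from scipy.optimize import least_squares
def flap(a,y): return [44+88*np.cos(a+np.pi)*1.0, y, 47.5+88*np.sin(a)]
def model(p):
    f=[flap(p[3],83),flap(p[3],-83)]
    T=tin2w(p,[[-55,98,42],[-55,-98,42],[-55,70,58],[-55,-70,58]]+f)
    S=tin2w(p,[[-55,98,0],[-55,-98,0]]+f)
    return np.r_[proj("top",T),proj("side",S)]
k5=lambda l:[(240+a/5,130+b/5) for a,b in l]
k6=lambda l:[(255+a/6,165+b/6) for a,b in l]
obs=np.array(k5([(140,415),(463,293),(190,408),(432,320),(75,165),(370,55)])+k6([(103,340),(385,467),(232,72),(482,160)]))
r=least_squares(lambda p:(model(p)-obs).ravel(),[500,0,0.3,1.5],loss='soft_l1',x_scale=[100,100,1,1])
print(r.x);print((model(r.x)-obs).round(1))
p=r.x
print("hinge,lip,edge",tin2w(p,[[44,0,47.5],[-48,0,54],flap(p[3],0),[-11,0,49]]).round(1))
print("cup",ray("top",(352,147),62),"mould",ray("top",(224,198),34),"spoon bowl",ray("top",(280,234),10), ray("top",(321,216),5))
np.save("p.npy",p)
E
```

```text
[ 5.30767163e+02 -1.05642548e+01  3.51500797e-01  1.85485150e+00]
[[-0.1  0.8]
 [ 2.1  0.2]
 [-0.7 -2. ]
 [-0.7 -2.6]
 [-0.3  0.1]
 [ 1.2 -0.4]
 [-1.6  1.2]
 [-0.3  1.3]
 [-0.5 -0.7]
 [ 0.1  0.1]]
hinge,lip,edge [[572.1   4.6  47.5]
 [485.7 -27.1  54. ]
 [595.2  13.1 132. ]
 [520.4 -14.4  49. ]]
cup [ 624.65846008 -169.142651     62.        ] mould [491.71979371 185.05235814  34.        ] spoon bowl [391.82923479  30.63978207  10.        ] [441.87585915 -85.12644104   5.        ]
```

```bash
cat >> h.py <<'E'
from scipy.spatial.transform import Rotation as Ro
p=np.load("p.npy") if __import__("os").path.exists("p.npy") else None
def status(target_tin=None):
    """target tip-centre in tin frame (x,y,z of tip bottom)"""
    o=env.get_obs();R=Ro.from_rotvec(o["eef_rot"]).as_matrix();P=np.array(o["position"])
    yaw=np.degrees(np.arctan2(R[1,0],R[0,0]))
    tip=P+R[:,2]*env.tip_extent
    c,s=np.cos(p[2]),np.sin(p[2]);d=tip-np.array([p[0],p[1],0])
    tt=np.array([c*d[0]+s*d[1],-s*d[0]+c*d[1],d[2]])
    F=np.array(o["contact_force"]);Ft=[c*F[0]+s*F[1],-s*F[0]+c*F[1],F[2]]
    print("t",round(o["time_s"],2),"TCP",P.round(1),"toolyaw",round(yaw,1),"tinyaw",round(np.degrees(p[2]),1),"toolz",R[:,2].round(3),"tipext",env.tip_extent,"w",round(o["gripper_width"],1))
    print("tip in tin",tt.round(1),"F tin",np.round(Ft,1),"q",np.round(o["qpos"],2))
    if target_tin is not None:
        T=np.asarray(target_tin,float);w=np.array([p[0]+c*T[0]-s*T[1],p[1]+s*T[0]+c*T[1],T[2]])
        print("shift in tool cm",(R.T@(w-tip)/10).round(2), "turn to align deg (either)",[round((yaw-np.degrees(p[2])-k+180)%360-180,1) for k in (0,180)])
E
python3 - <<'E'
from h import *
status([44+60,0,180])
print(ray("top",(105,190),200),ray("top",(118,200),100))
E
```

```text
t 0.15 TCP [195.  513.7 255.5] toolyaw 159.2 tinyaw 20.1 toolz [-0.001 -0.002 -1.   ] tipext 25.0 w 85.8
tip in tin [-134.8  607.8  230.5] F tin [ 0.4  0.4 -0.6] q [-1.25  0.31  0.01  1.51 -0.    1.32 -0.03]
shift in tool cm [-57.85 -30.28   5.11] turn to align deg (either) [np.float64(139.1), np.float64(-40.9)]
[489.34395422 444.52467707 200.        ] [479.49937661 454.52450679 100.        ]
```

```bash
python3 -m creep '[[[-2,-1,0,-5],[-5,-2.6,0,-10],[-8.5,-4.4,0,-15],[-12,-6.2,0,-20],[-15.5,-8,0,-25],[-19,-9.9,0,-30],[-22.5,-11.7,0,-35],[-26,-13.5,0,-41]]]' 0 20
python3 -c "
from h import *
status([104,0,215])"
```

```text
time_s: 0.82
position: [390.5, 294.6, 256.2]
eef_rot: [0.553, -3.092, 0.0]
contact_force: [0.4, -0.0, 1.0]
gripper_width: 0.1
t 0.82 TCP [390.5 294.6 256.2] toolyaw -159.7 tinyaw 20.1 toolz [-0. -0. -1.] tipext 25.0 w 0.1
tip in tin [-26.6 334.8 231.2] F tin [ 0.4 -0.2  1. ] q [-0.77  0.19  0.11  1.67 -0.02  1.28  1.26]
shift in tool cm [-12.99 -33.51   1.62] turn to align deg (either) [np.float64(-179.9), np.float64(0.1)]
```

```bash
python3 -m creep '[[[-1.4,-3.8,0,0],[-2.9,-7.6,0,0],[-4.4,-11.4,0,0],[-5.9,-15.2,0,0],[-7.4,-19,0,0],[-8.9,-22.8,0,0],[-10.4,-26.6,0,0],[-11.9,-30.4,0,0]]]'
python3 -c "
from h import *
import cv2
status([104,0,180])
cv2.imwrite('pics/w1.png',env.read_camera('wrist'))"
```

```text
time_s: 1.48
position: [606.2, 50.3, 255.9]
eef_rot: [0.547, -3.093, -0.0]
contact_force: [1.3, 1.5, 0.7]
gripper_width: -0.1
t 1.48 TCP [606.2  50.3 255.9] toolyaw -160.0 tinyaw 20.1 toolz [-0.001  0.    -1.   ] tipext 25.0 w -0.1
tip in tin [ 91.8  31.2 230.9] F tin [1.7 0.9 0.7] q [-0.31  0.44  0.29  1.35 -0.13  1.37  1.91]
shift in tool cm [-1.23 -3.12  5.09] turn to align deg (either) [np.float64(179.9), np.float64(-0.1)]
```

View pics/w1.png

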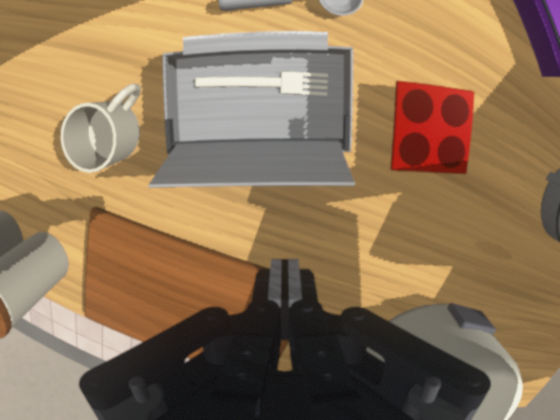

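```bash
python3 -c "
import cv2
a=cv2.imread('pics/w1.png')[20:200,140:370];cv2.imwrite('pics/w1c.png',cv2.resize(a,None,fx=3.4,fy=3.3,interpolation=cv2.INTER_CUBIC))"
```

```text
(no output)
```

View pics/w1c.png

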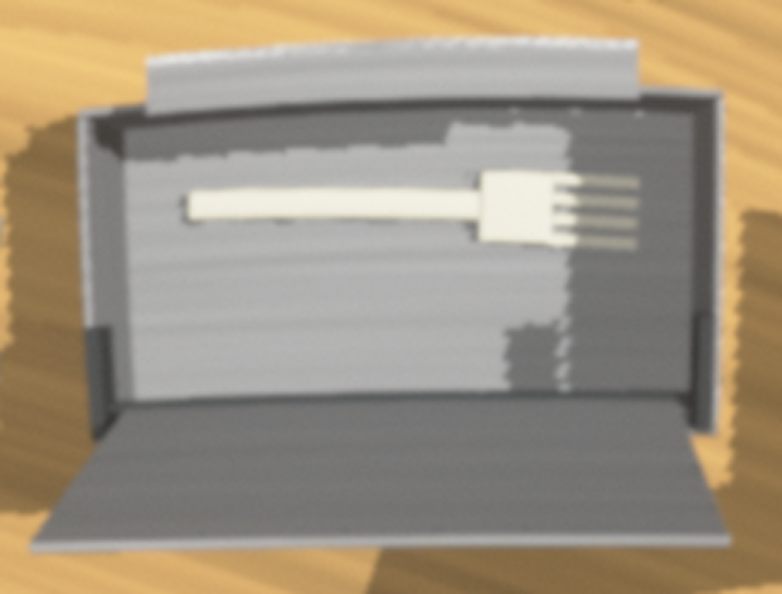

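```bash
cat > fit.py <<'E'
from h import *
from scipy.optimize import least_squares
m=env.camera_model("wrist")
def fish(X,m=m):
    c=np.asarray(X)@m["R"].T+m["t"];r=np.hypot(c[:,0],c[:,1]);a=np.arctan2(r,c[:,2])
    K=m["intrinsics"];return np.stack([K[0,2]+K[0,0]*a*c[:,0]/r,K[1,2]+K[1,1]*a*c[:,1]/r],1)
def flap(a,y,r=88): return [44-r*np.cos(a), y, 47.5+r*np.sin(a)]
E
python3 - <<'E'
from fit import *
def model(p):
    f=[flap(p[3],83),flap(p[3],-83)]
    T=tin2w(p,[[-55,98,42],[-55,-98,42]]+f)
    S=tin2w(p,[[-55,98,0],[-55,-98,0]]+f)
    W=tin2w(p,[[-48,-70,54],[-48,70,54],[-55,-98,42],[-55,98,42],f[1],f[0]])
    return np.r_[proj("top",T),proj("side",S),fish(W)]
k5=lambda l:[(240+a/5,130+b/5) for a,b in l]
k6=lambda l:[(255+a/6,165+b/6) for a,b in l]
w=[(140+x/3.4,20+y/3.3) for x,y in [(148,113),(638,98),(80,113),(720,93),(30,546),(730,543)]]
obs=np.array(k5([(140,415),(463,293),(75,165),(370,55)])+k6([(103,340),(385,467),(232,72),(482,160)])+w)
for loss in ['soft_l1']:
    r=least_squares(lambda p:(model(p)-obs).ravel(),[530,-10,0.35,1.8],loss=loss,x_scale=[100,100,1,1])
    print(r.x);print((model(r.x)-obs).round(1).tolist())
np.save("p.npy",r.x)
import h; h.p=r.x
h.status([44+60,0,180])
E
```

```text
[ 5.38985060e+02 -1.76919482e+01  3.43536971e-01  1.81397001e+00]
[[2.3, -2.4], [4.6, -2.5], [3.0, -2.2], [4.7, -2.3], [1.5, 1.2], [2.8, 1.5], [2.4, -0.3], [3.0, 0.7], [1.8, 0.9], [0.8, 0.4], [0.0, -1.3], [2.7, -1.7], [-0.3, 0.3], [1.0, -0.8]]
t 1.53 TCP [611.   39.1 255. ] toolyaw -160.7 tinyaw 19.7 toolz [ 0.004 -0.01  -1.   ] tipext 25.0 w 0.0
tip in tin [ 86.9  28.9 230. ] F tin [ 3.  -9.   0.6] q [-0.3   0.45  0.3   1.34 -0.12  1.37  1.91]
shift in tool cm [-1.72 -2.83  5.03] turn to align deg (either) [np.float64(179.6), np.float64(-0.4)]
```

```bash
python3 -m creep '[[[-1.0,-1.5,0,0],[-1.5,-2.6,0,0],[-1.5,-2.6,0,0],[-1.5,-2.6,0,0]]]'
python3 - <<'E'
from h import *
import cv2,pickle
m=env.camera_model("wrist");pickle.dump(m,open("m2.pkl","wb"))
a=env.read_camera('wrist');cv2.imwrite('pics/w2.png',a)
status([104,0,180])
cv2.imwrite('pics/w2c.png',cv2.resize(a[20:200,150:380],None,fx=3.4,fy=3.3,interpolation=cv2.INTER_CUBIC))
E
```

```text
time_s: 1.87
position: [628.1, 32.2, 255.6]
eef_rot: [0.544, -3.093, -0.0]
contact_force: [-0.5, 0.3, -0.2]
gripper_width: 0.3
t 1.92 TCP [627.8  33.4 255.9] toolyaw -159.9 tinyaw 19.7 toolz [-0.001  0.001 -1.   ] tipext 25.0 w -0.0
tip in tin [100.8  18.2 230.9] F tin [-0.1  0.5 -0.6] q [-0.27  0.49  0.3   1.28 -0.14  1.4   1.94]
shift in tool cm [-0.31 -1.83  5.08] turn to align deg (either) [np.float64(-179.6), np.float64(0.4)]
```

View pics/w2c.png

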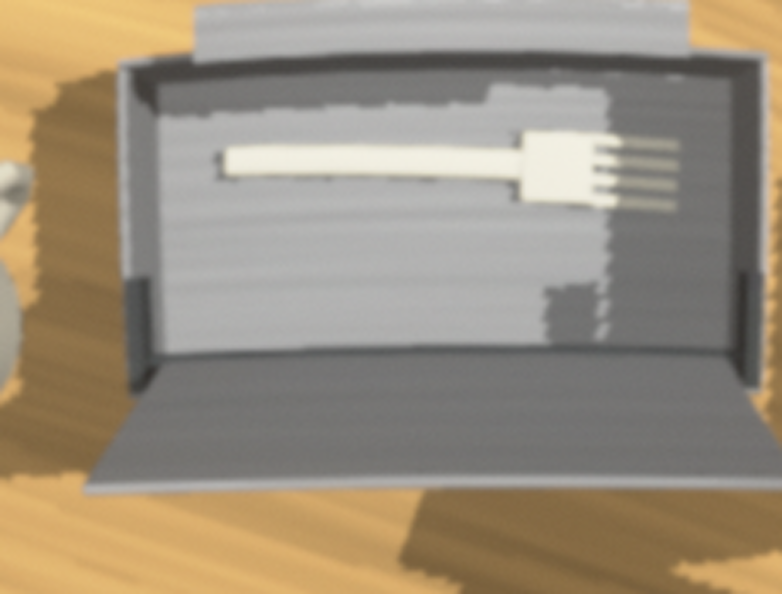

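Run:
```python
from fit import *
import pickle
m2=pickle.load(open("m2.pkl","rb"))
def model(p):
    f=[flap(p[3],83),flap(p[3],-83)]
    T=tin2w(p,[[-55,98,42],[-55,-98,42]]+f)
    S=tin2w(p,[[-55,98,0],[-55,-98,0]]+f)
    W=tin2w(p,[[-48,-70,54],[-48,70,54],[-55,-98,42],[-55,98,42],f[1]])
    return np.r_[proj("top",T),proj("side",S),fish(W,m2)]
k5=lambda l:[(240+a/5,130+b/5) for a,b in l]
k6=lambda l:[(255+a/6,165+b/6) for a,b in l]
w=[(150+x/3.4,20+y/3.3) for x,y in [(193,60),(690,52),(118,65),(765,53),(86,489)]]
obs=np.array(k5([(140,415),(463,293),(75,165),(370,55)])+k6([(103,340),(385,467),(232,72),(482,160)])+w)
r=least_squares(lambda p:(model(p)-obs).ravel(),[530,-10,0.35,1.8],loss='soft_l1',x_scale=[100,100,1,1])
print(r.x);print((model(r.x)-obs).round(1).tolist())
np.save("p.npy",r.x)
import h; h.p=r.x
h.status([44+70,0,180])
e=tin2w(r.x,[flap(r.x[3],0)]);print(e)
```

```text
[ 5.33642028e+02 -6.50281464e+00  3.57935036e-01  1.82208916e+00]
[[-1.4, -0.0], [0.6, -1.1], [-1.7, 0.2], [-0.2, -0.7], [-1.6, 0.4], [-0.2, 0.2], [-1.1, -1.2], [-0.5, -0.7], [0.9, 0.9], [-1.4, 1.2], [-0.7, -2.3], [0.7, -1.5], [-1.0, -0.0]]
t 1.92 TCP [627.8  33.4 255.9] toolyaw -159.9 tinyaw 20.5 toolz [-0.001  0.001 -1.   ] tipext 25.0 w -0.0
tip in tin [102.2   4.4 230.9] F tin [-0.1  0.5 -0.6] q [-0.27  0.49  0.3   1.28 -0.14  1.4   1.94]
shift in tool cm [-1.19 -0.44  5.08] turn to align deg (either) [np.float64(179.5), np.float64(-0.5)]
[[595.34835351  16.57826084 132.7360748 ]]
```

```bash
python3 -m creep '[[[0,-0.2,2,0],[0,-0.4,5,0],[0,-0.4,8,0],[0,-0.4,10.5,0],[0,-0.4,11.6,0],[0,-0.4,11.6,0],[0,-0.4,11.6,0]]]'
python3 - <<'E'
from h import *
import cv2
status([44,0,115])
a=env.read_camera('side')[140:270,230:400];cv2.imwrite('pics/s3.png',cv2.resize(a,None,fx=4.5,fy=4.5,interpolation=cv2.INTER_CUBIC))
E
```

```text
time_s: 2.5
position: [629.7, 29.9, 140.9]
eef_rot: [-0.548, 3.093, 0.001]
contact_force: [0.2, 0.0, 1.2]
gripper_width: 0.3
t 2.5 TCP [629.7  29.9 140.9] toolyaw -159.9 tinyaw 20.5 toolz [ 0.     0.001 -1.   ] tipext 25.0 w 0.3
tip in tin [102.7   0.4 115.9] F tin [ 0.2 -0.   1.2] q [-0.26  0.56  0.28  1.45 -0.16  1.15  1.97]
shift in tool cm [ 5.87 -0.08  0.09] turn to align deg (either) [np.float64(179.6), np.float64(-0.4)]
```

View pics/s3.png

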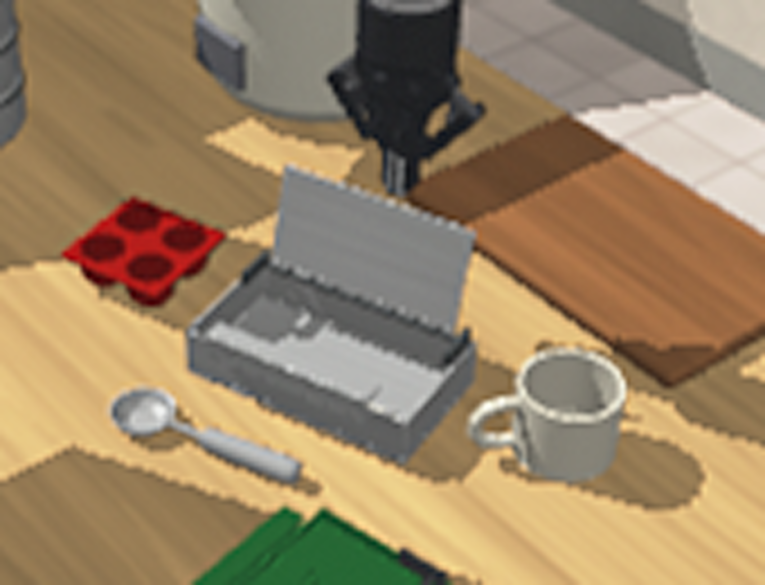

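```bash
python3 -m creep '[[[1,0,0,0],[2,0,0,0],[2.7,0,0,0],[3.4,0,0,0],[4.1,0,0,0],[4.8,0,0,0],[5.5,0,0,0],[6.2,0,0,0]]]'
python3 -c "
from h import *
status()"
python3 -m creep '[[[0.7,0,0.1,0],[1.4,0,0.3,0],[2.1,0,0.8,0],[2.8,0,1.3,0],[3.1,0,1.6,0],[3.1,0,1.6,0]]]'
python3 - <<'E'
from h import *
import cv2
status()
a=env.read_camera('side')[140:270,230:400];cv2.imwrite('pics/s4.png',cv2.resize(a,None,fx=4.5,fy=4.5,interpolation=cv2.INTER_CUBIC))
E
```

```text
time_s: 3.22
position: [571.3, 7.5, 140.5]
eef_rot: [-0.546, 3.093, 0.0]
contact_force: [0.9, 0.7, -0.9]
gripper_width: -0.0
t 3.22 TCP [571.3   7.5 140.5] toolyaw -160.0 tinyaw 20.5 toolz [ 0.001  0.    -1.   ] tipext 25.0 w -0.0
tip in tin [ 4.010e+01 -1.000e-01  1.155e+02] F tin [ 1.1  0.3 -0.9] q [-0.26  0.45  0.29  1.63 -0.14  1.08  2.  ]
time_s: 3.72
position: [540.7, -3.7, 123.1]
eef_rot: [0.544, -3.091, -0.0]
contact_force: [-0.2, 0.0, 0.2]
gripper_width: -0.4
t 3.72 TCP [540.7  -3.7 123.1] toolyaw -160.0 tinyaw 20.5 toolz [-0.003 -0.    -1.   ] tipext 25.0 w -0.4
tip in tin [ 7.5  0.2 98.1] F tin [-0.2  0.1  0.2] q [-0.25  0.41  0.29  1.73 -0.14  1.02  2.01]
```

View pics/s4.png

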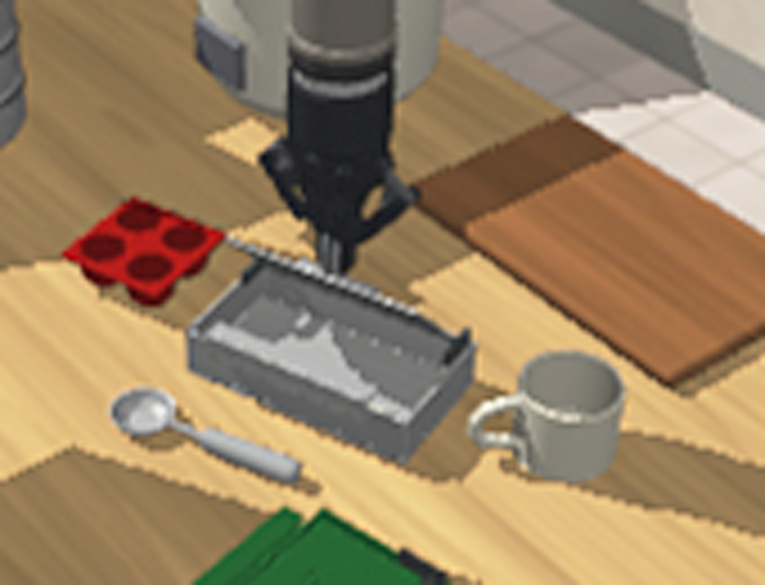

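```bash
python3 -m creep '[[[0,0,-1.2,0],[-0.8,0,-2,0],[-1.8,0,-2,0],[-2.6,0,-2,0],[-2.6,0,-2,0]]]'
python3 - <<'E'
from h import *
import cv2
status()
a=env.read_camera('side')[140:270,230:400];cv2.imwrite('pics/s5.png',cv2.resize(a,None,fx=4.5,fy=4.5,interpolation=cv2.INTER_CUBIC))
a=env.read_camera('wrist');cv2.imwrite('pics/w5.png',a)
E
```

```text
time_s: 4.18
position: [568.3, 7.1, 144.1]
eef_rot: [-0.549, 3.092, 0.0]
contact_force: [0.4, 0.8, -0.4]
gripper_width: 0.1
t 4.18 TCP [568.3   7.1 144.1] toolyaw -159.9 tinyaw 20.5 toolz [ 0.001  0.    -1.   ] tipext 25.0 w 0.1
tip in tin [ 37.3   0.6 119.1] F tin [ 0.7  0.6 -0.4] q [-0.26  0.44  0.29  1.63 -0.14  1.09  2.  ]
```

View pics/s5.png

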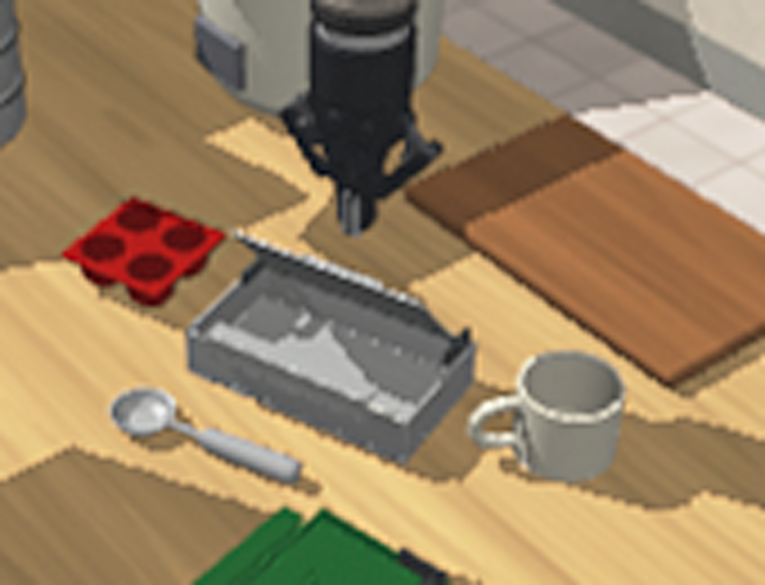

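View pics/w5.png

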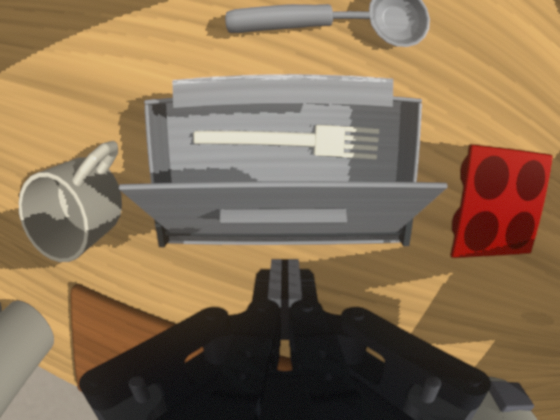

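Run:
```python
from fit import *
from scipy.optimize import least_squares
o=env.get_obs();R=Ro.from_rotvec(o["eef_rot"]).as_matrix();P=np.array(o["position"])
for z in (25,38): print(z,fish([P+R@np.array([x,y,z]) for x in(11,-11) for y in (10,-10)]).round(0).tolist())
for a in (.6,.7,.8,.9,1.0):
  bar=[44-55*np.cos(a)+9.5*np.sin(a),0,47.5+55*np.sin(a)+9.5*np.cos(a)]
  print(a,fish(tin2w(p,[flap(a,-83),flap(a,83),bar])).round(0).tolist())
print(fish(tin2w(p,[[-48,-70,54],[-48,70,54],[49,-91,54],[49,91,54]])).round(0).tolist())
```

```text
25 [[305.0, 255.0], [265.0, 255.0], [304.0, 292.0], [266.0, 292.0]]
38 [[304.0, 244.0], [266.0, 244.0], [303.0, 279.0], [267.0, 279.0]]
0.6 [[132.0, 148.0], [435.0, 145.0], [284.0, 197.0]]
0.7 [[127.0, 160.0], [440.0, 157.0], [284.0, 206.0]]
0.8 [[123.0, 174.0], [444.0, 171.0], [284.0, 215.0]]
0.9 [[120.0, 189.0], [448.0, 186.0], [284.0, 225.0]]
1.0 [[118.0, 205.0], [450.0, 203.0], [284.0, 236.0]]
[[176.0, 108.0], [391.0, 106.0], [162.0, 244.0], [407.0, 242.0]]
```

```bash
python3 -m creep '[[[0.2,0,1.5,0],[0.3,0,3,0],[0.5,0,4,0],[0.9,0,4.6,0],[1.3,0,5.2,0],[1.6,0,5.7,0],[1.8,0,6.1,0],[1.8,0,6.1,0]]]'
python3 - <<'E'
from h import *
import cv2
status()
a=env.read_camera('side')[140:270,230:400];cv2.imwrite('pics/s6.png',cv2.resize(a,None,fx=4.5,fy=4.5,interpolation=cv2.INTER_CUBIC))
E
```

```text
time_s: 4.95
position: [550.0, -0.2, 83.2]
eef_rot: [-0.546, 3.093, 0.0]
contact_force: [1.2, 0.1, 0.9]
gripper_width: -0.1
t 4.95 TCP [ 5.50e+02 -2.00e-01  8.32e+01] toolyaw -160.0 tinyaw 20.5 toolz [ 0.001  0.    -1.   ] tipext 25.0 w -0.1
tip in tin [17.5  0.2 58.2] F tin [ 1.2 -0.4  0.9] q [-0.24  0.48  0.28  1.75 -0.16  0.94  2.03]
```

View pics/s6.png

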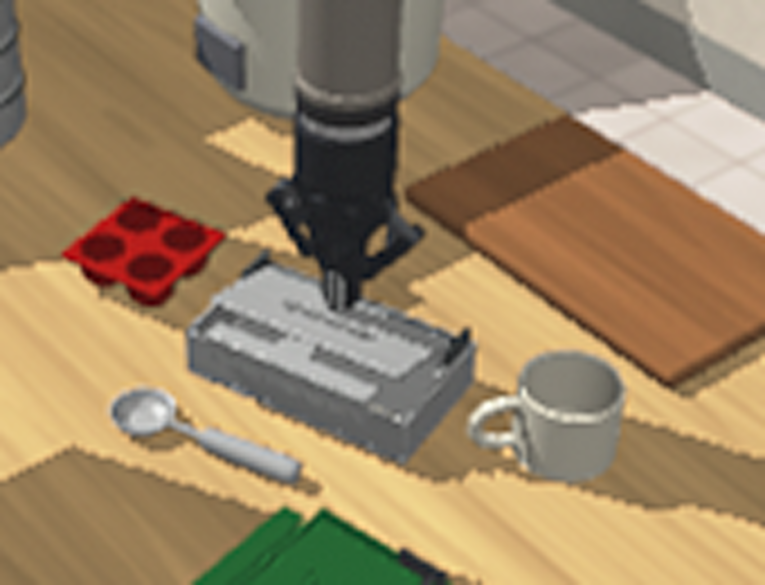

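Run:
```python
from fit import *
import cv2
for s in (0,.003,.006):
  for a in (.15,.2,.25,.3):
    d=np.array([-1000*s,0,0]);bar=np.array([44-52*np.cos(a)+9.5*np.sin(a),0,47.5+52*np.sin(a)+9.5*np.cos(a)])
    E=fish(tin2w(p,[np.array(flap(a,-60))+d,np.array(flap(a,60))+d,bar+d]))
    print(s,a,E.round(1).tolist())
print(fish(tin2w(p,[[-48,-70,54],[-48,70,54],[-48,0,54],[49,-91,54],[49,91,54]])).round(1).tolist())
a=env.read_camera('wrist');cv2.imwrite('pics/w6.png',a)
cv2.imwrite('pics/w6c.png',cv2.resize(a[60:280,110:460],(770,484),interpolation=cv2.INTER_CUBIC))
```

```text
0 0.15 [[153.9, 159.8], [413.2, 157.4], [284.1, 237.1]]
0 0.2 [[150.5, 163.3], [416.5, 160.8], [284.1, 241.2]]
0 0.25 [[147.1, 167.4], [420.0, 164.8], [284.1, 245.5]]
0 0.3 [[143.6, 172.2], [423.5, 169.6], [284.1, 250.2]]
0.003 0.15 [[153.3, 153.5], [413.6, 151.0], [284.0, 231.1]]
0.003 0.2 [[149.9, 156.8], [417.1, 154.2], [284.0, 235.1]]
0.003 0.25 [[146.4, 160.7], [420.6, 158.1], [284.1, 239.5]]
0.003 0.3 [[142.8, 165.4], [424.2, 162.7], [284.1, 244.1]]
0.006 0.15 [[152.7, 147.1], [414.1, 144.6], [284.0, 225.1]]
0.006 0.2 [[149.2, 150.2], [417.6, 147.7], [284.0, 229.0]]
0.006 0.25 [[145.7, 154.0], [421.1, 151.4], [284.0, 233.3]]
0.006 0.3 [[142.1, 158.5], [424.7, 155.8], [284.0, 237.9]]
[[139.7, 148.3], [427.3, 145.5], [283.2, 142.6], [136.0, 310.8], [434.4, 308.4]]
```

View pics/w6c.png

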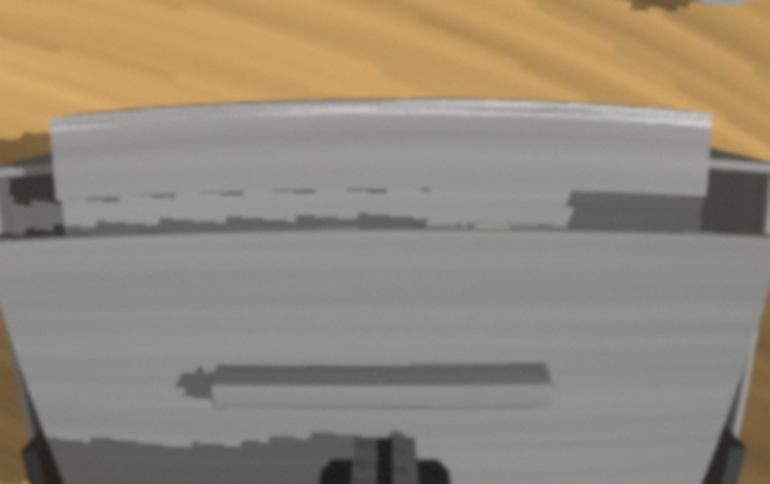

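```bash
python3 -m creep '[[[0,0,0.4,0],[0,0,0.7,0],[0,0,0.9,0],[0,0,1,0],[0,0,1,0]]]'
python3 - <<'E'
from h import *
import cv2
status()
a=env.read_camera('wrist');cv2.imwrite('pics/w7.png',a)
cv2.imwrite('pics/w7c.png',cv2.resize(a[60:280,110:460],(770,484),interpolation=cv2.INTER_CUBIC))
E
```

```text
time_s: 5.47
position: [549.9, -0.6, 74.0]
eef_rot: [0.546, -3.094, -0.0]
contact_force: [-3.0, 0.7, 8.5]
gripper_width: -0.4
t 5.47 TCP [549.9  -0.6  74. ] toolyaw -160.0 tinyaw 20.5 toolz [-0.  0. -1.] tipext 25.0 w -0.4
tip in tin [17.3 -0.1 49. ] F tin [-2.6  1.7  8.5] q [-0.24  0.49  0.28  1.76 -0.16  0.92  2.03]
```

View pics/w7c.png

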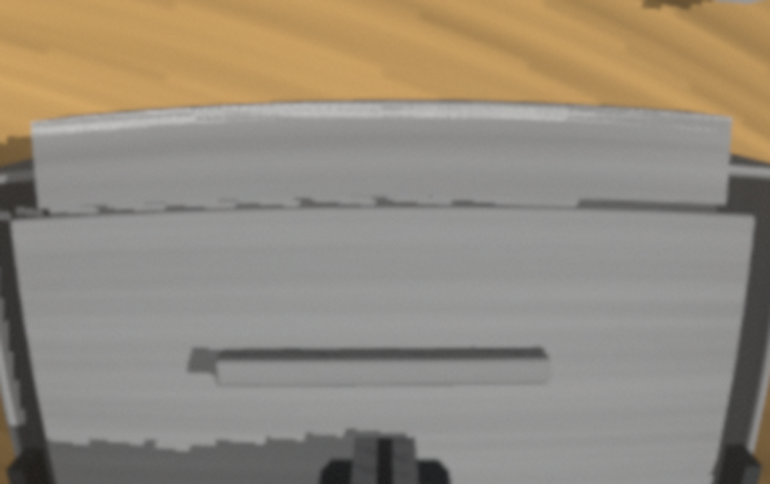

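```bash
python3 -m creep '[[[0.3,0,0,0],[0.6,0,0,0],[0.9,0,0,0],[1.2,0,0,0],[1.4,0,0,0],[1.6,0,0,0],[1.8,0,0,0],[1.8,0,0,0]]]'
python3 - <<'E'
from h import *
import cv2
status()
a=env.read_camera('wrist');cv2.imwrite('pics/w8.png',a)
cv2.imwrite('pics/w8c.png',cv2.resize(a[60:280,110:460],(770,484),interpolation=cv2.INTER_CUBIC))
E
```

```text
time_s: 6.18
position: [533.7, -6.8, 74.0]
eef_rot: [-0.545, 3.092, -0.001]
contact_force: [2.9, 1.5, 6.4]
gripper_width: 0.2
t 6.18 TCP [533.7  -6.8  74. ] toolyaw -160.0 tinyaw 20.5 toolz [ 0.002 -0.    -1.   ] tipext 25.0 w 0.2
tip in tin [ 0.  -0.3 49. ] F tin [3.2 0.4 6.4] q [-0.23  0.46  0.28  1.8  -0.16  0.9   2.04]
```

View pics/w8c.png

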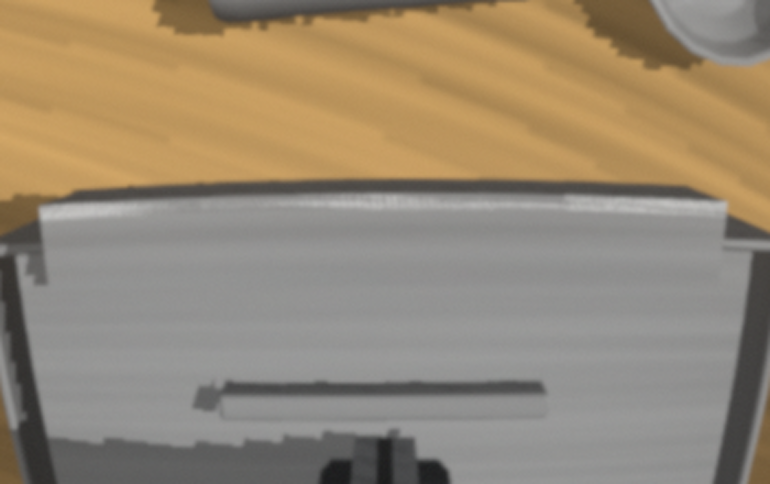

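```bash
python3 -m creep '[[[0.2,0,0,0],[0.4,0,0,0],[0.6,0,0,0],[0.8,0,0,0],[0.8,0,0,0]]]'
python3 - <<'E'
from h import *
import cv2
status()
a=env.read_camera('wrist');cv2.imwrite('pics/w9.png',a)
cv2.imwrite('pics/w9c.png',cv2.resize(a[60:280,110:460],(770,484),interpolation=cv2.INTER_CUBIC))
E
```

```text
time_s: 6.65
position: [526.4, -9.4, 74.0]
eef_rot: [-0.545, 3.091, -0.001]
contact_force: [2.6, 0.8, 5.4]
gripper_width: 0.0
t 6.65 TCP [526.4  -9.4  74. ] toolyaw -160.0 tinyaw 20.5 toolz [ 0.003  0.    -1.   ] tipext 25.0 w 0.0
tip in tin [-7.7 -0.2 49. ] F tin [ 2.7 -0.2  5.4] q [-0.23  0.45  0.28  1.82 -0.16  0.89  2.04]
```

View pics/w9c.png

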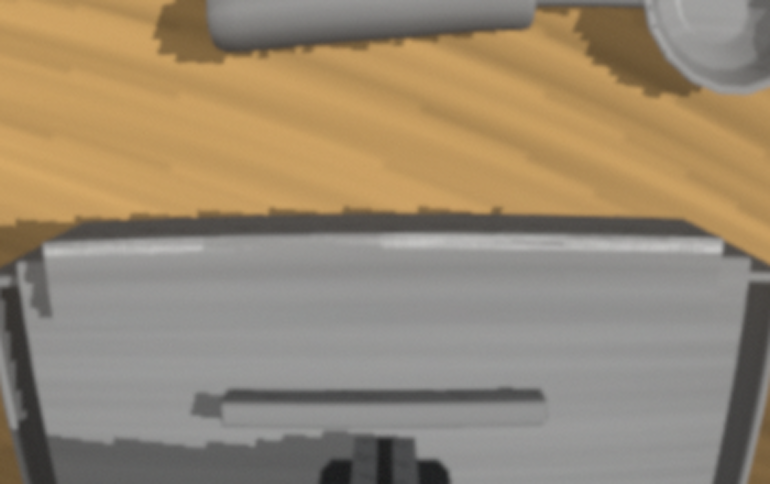

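```bash
python3 -m creep '[[[0.2,0,0,0],[0.4,0,0,0],[0.4,0,0,0]]]'
python3 - <<'E'
from h import *
status()
E
python3 -m creep '[[[0.2,0,0,0],[0.4,0,0,0],[0.4,0,0,0]]]'
python3 - <<'E'
from h import *
import cv2
status()
a=env.read_camera('wrist');cv2.imwrite('pics/w10.png',a)
cv2.imwrite('pics/w10c.png',cv2.resize(a[60:280,110:460],(770,484),interpolation=cv2.INTER_CUBIC))
E
```

```text
time_s: 6.95
position: [522.6, -10.7, 74.0]
eef_rot: [-0.546, 3.091, -0.0]
contact_force: [4.4, 1.4, 5.4]
gripper_width: 0.1
t 6.95 TCP [522.6 -10.7  74. ] toolyaw -160.0 tinyaw 20.5 toolz [ 0.003  0.    -1.   ] tipext 25.0 w 0.1
tip in tin [-11.7  -0.1  49. ] F tin [ 4.5 -0.3  5.4] q [-0.23  0.44  0.28  1.83 -0.16  0.88  2.05]
time_s: 7.2
position: [520.4, -11.4, 74.0]
eef_rot: [-0.546, 3.088, -0.001]
contact_force: [6.7, 2.1, 3.1]
gripper_width: -0.0
t 7.2 TCP [520.4 -11.4  74. ] toolyaw -160.0 tinyaw 20.5 toolz [ 0.006  0.001 -1.   ] tipext 25.0 w -0.0
tip in tin [-13.9   0.   49. ] F tin [ 7.  -0.4  3.1] q [-0.23  0.44  0.28  1.84 -0.16  0.88  2.05]
```

View pics/w10c.png

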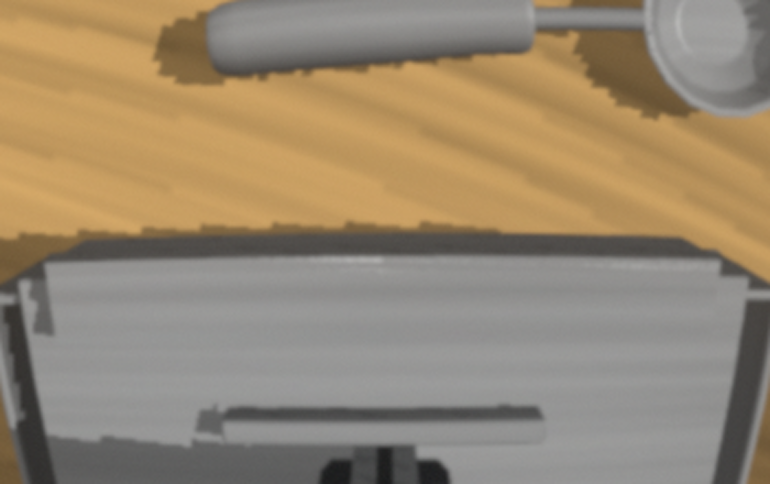

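```bash
python3 -m creep '[[[0,0,-0.5,0],[0,0,-1.5,0],[0,0,-3.5,0],[0,0,-6,0],[0,0,-9,0],[0,0,-11,0],[0,0,-11,0]]]'
python3 - <<'E'
from h import *
import cv2,pickle
status()
pickle.dump(env.camera_model("wrist"),open("m3.pkl","wb"))
a=env.read_camera('wrist');cv2.imwrite('pics/w11.png',a)
b=env.read_camera('side')[140:270,230:400];cv2.imwrite('pics/s11.png',cv2.resize(b,None,fx=4.5,fy=4.5,interpolation=cv2.INTER_CUBIC))
E
```

```text
time_s: 7.83
position: [518.8, -13.0, 186.7]
eef_rot: [-0.544, 3.09, -0.002]
contact_force: [0.8, -0.0, 0.4]
gripper_width: -0.0
t 7.83 TCP [518.8 -13.  186.7] toolyaw -160.0 tinyaw 20.5 toolz [ 0.004 -0.    -1.   ] tipext 25.0 w -0.0
tip in tin [-16.1  -0.9 161.7] F tin [ 0.8 -0.3  0.4] q [-0.26  0.3   0.31  1.72 -0.1   1.13  2.  ]
```

View pics/w11.png

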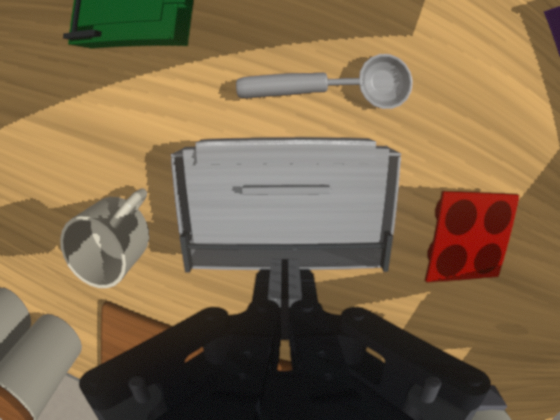

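View pics/s11.png

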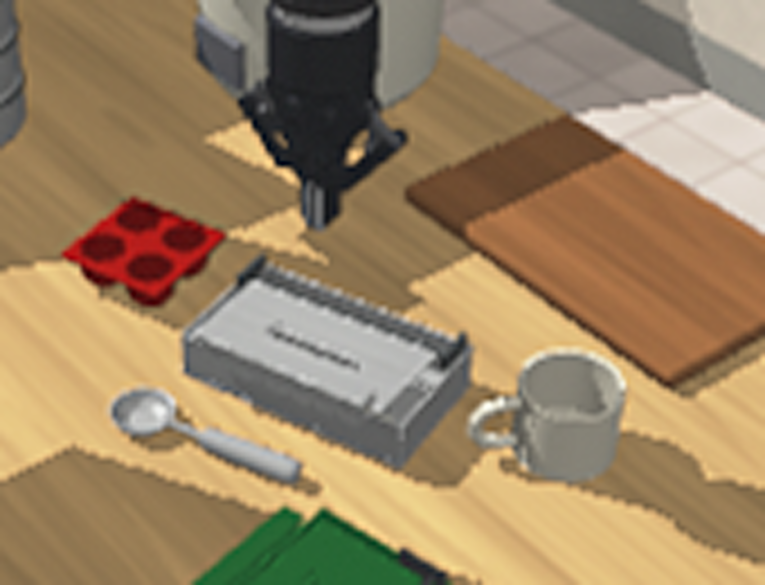

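```bash
python3 -c "
import cv2
a=cv2.imread('pics/w11.png')[125:285,160:410];cv2.imwrite('pics/w11c.png',cv2.resize(a,None,fx=3.2,fy=3.2,interpolation=cv2.INTER_CUBIC))"
```

```text
(no output)
```

View pics/w11c.png

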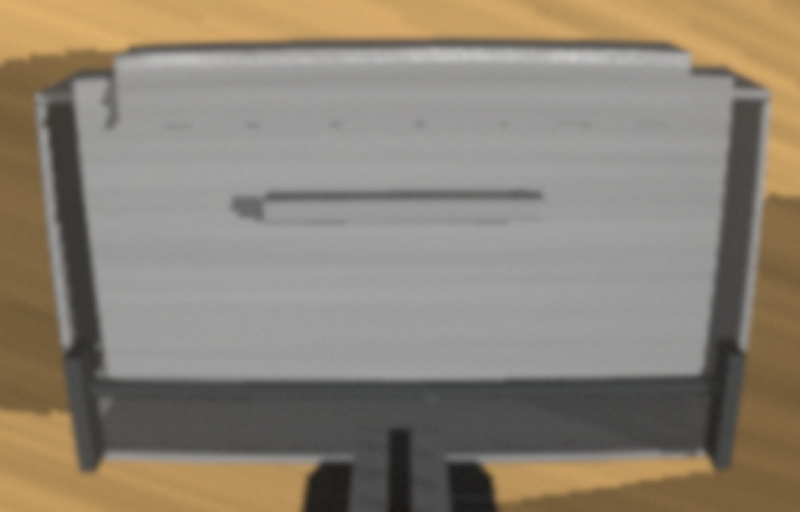

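Run:
```python
from h import *
import pickle
m=pickle.load(open("m3.pkl","rb"));K=m["intrinsics"]
def tin(x,y,z):
    d=np.array([160+x/3.2-K[0,2],125+y/3.2-K[1,2]]);r=np.hypot(*d);a=r/K[0,0]
    v=m["R"].T@np.r_[np.sin(a)*d/r,np.cos(a)];o=-m["R"].T@m["t"];w=o+v*(z-o[2])/v[2]
    c,s=np.cos(p[2]),np.sin(p[2]);e=w-[p[0],p[1],0]
    return np.array([c*e[0]+s*e[1],-s*e[0]+c*e[1]]).round(1)
for n,*q in [("lip edge",400,125,54),("bar hinge-side top",400,221,57),("bar lip-side top",400,199,57),("plate rear",400,380,48),("front corner -y",40,95,42),("front corner +y",768,95,42),("rear rim",400,456,42),("cheek back",85,470,54),("cheek",725,468,54)]:
    print(n,tin(*q))
```

```text
lip edge [-50.7  -0.4]
bar hinge-side top [-27.   -0.6]
bar lip-side top [-32.7  -0.6]
plate rear [20.9 -1.1]
front corner -y [-58.9 -95.8]
front corner +y [-57.1  97.5]
rear rim [48.2 -1.3]
cheek back [ 47.  -91.8]
cheek [48.3 92.2]
```

```bash
python3 -m creep '[[[-1,0,-1.5,0],[-3,0,-3.5,0],[-5,1,-5.5,0],[-6,2,-7,0],[-6,2,-7,0],[-6,2,-7,0],[-6,2,-7,0],[-6,2,-7,0]]]'
python3 - <<'E'
from h import *
import cv2
status()
a=env.read_camera('wrist');b=env.read_camera('top')
cv2.imwrite('pics/f.png',np.hstack([cv2.resize(a,(400,300)),cv2.resize(b,(400,300))]))
E
```

```text
time_s: 8.6
position: [565.6, 25.7, 251.0]
eef_rot: [0.542, -3.089, 0.001]
contact_force: [0.5, -0.7, -0.3]
gripper_width: -0.2
t 8.6 TCP [565.6  25.7 251. ] toolyaw -160.1 tinyaw 20.5 toolz [-0.005 -0.001 -1.   ] tipext 25.0 w -0.2
tip in tin [ 41.   18.9 226. ] F tin [ 0.2 -0.8 -0.3] q [-0.3   0.36  0.3   1.48 -0.11  1.33  1.93]
```

View pics/f.png

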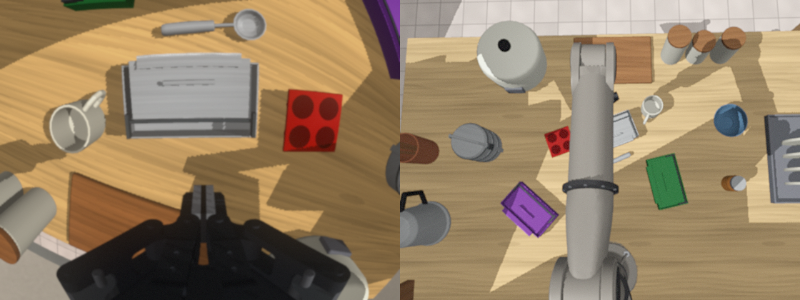

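The flap is still flat beneath the lip (wrist half, around (190,75)), and the cup, mould and spoon are where they were. Handing in.

```bash
python3 -c "
from cell import env
print(env.finish_job())"
```

```text
the job is handed in; nothing more can be done
None
```

The cutlery tin is shut. With closed fingertips I folded the flap from behind and pressed it flat between the hinge and the thumb bar. I then slid it under the lip to its stop, lifted straight off and drew back. The job took about 8.6 s, and nothing was gripped.

- **Flap position:** in the wrist picture, the thumb bar's hinge side is 23.7 mm from the lip edge. That puts the slide at about 16 mm, which is fully forward.
- **Stays down:** the flap was still flat in the last picture, about 1.4 s after the last push, with no contact force on the tool.
- **Forces:** the highest reading on the tool was about 9 N. I read it only between moves, so a brief higher peak could have gone unseen.
- **Tin moved slightly:** measured against my first pose fit, the tin shows about 2.7 mm towards the lip side. About 1.3 mm of that was already there before the push, so it is fit error; the rest probably happened as the slide met its stop.
- **Things around it:** the cup, mould and spoon look unmoved. I checked the things farther off only by eye in the top view, where the arm hides part of the tin.
- **Fork:** it was last seen lying in the tin before the flap came down. It can't be seen now, and nothing was done that could take it out.

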